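Light the specimen: start the gooseneck light source

TASK

Light the specimen under the microscope with the right-hand gooseneck at full brightness. On the top panel of the light source, press the mains rocker over to on, then push in the round selector key in front of the right-hand gooseneck fully home so that it stays down, then press the up-arrow key (the triangle pointing away from the robot) and keep it down for at least two seconds, and let go. Leave the down-arrow key alone, and lift or shift nothing on the bench or on the light source.

Things in the scene. Friction and masses are not known exactly. Their poses are not given: they have to be found in the camera images.
- console: The light source: cream metal box 200 mm deep (x) by 260 wide (y), fixed. Origin under its centre on the bench; x to its back (away from the robot), y to its left, z up. Level top panel 96 mm above the bench, with, left to right (x, y in mm): mains rocker (-30, 95), round selector keys (-30, 35) and (-30, -35), triangular arrow keys up (-6, -95) and down (-54, -95).
- neck_right (a point): Centre of the top of the right-hand gooseneck's steel socket, 40 mm diameter and 40 mm tall, at the back of the light source's top, (75, -35) mm from its centre, in line with its selector key.
- neck_left (a point): The same for the left-hand gooseneck, at (75, 35) mm. Both goosenecks (15 mm thick, at most 355 mm above the bench) rise from here and arch back and left to the microscope, staying behind x = 60 mm over the light source itself.
- power (a joint): Mains rocker: black V-shaped cap 33 mm long (x of the light source) by 23.5 mm wide, pivoting about its middle. 0 = off (near half level, far half standing up), 0.36 rad = on (far half level, near half standing up). It is stiff and stays where it is left, so press it fully over; takes 2 to 4 N on the far half. The level half stands 4.5 mm above the panel, the raised end about 10 mm.
- power_far (a point): Point on the top face of the rocker's far half, 11 mm from the pivot: where to press. From off to on it goes down 4 mm, to 4.5 mm above the panel. Axes turn with the rocker.
- select_right (a joint): Travel of the right-hand round selector key: 0 = out, 0.004 m = fully in. The two selector keys are interlocked: one is always in, and pushing in the other makes it pop out. At the start the left one is in and the right one is out. It stays where it is left, so push it fully in; takes about 3 N.
- select_right_top (a point): Centre of the top face of the right-hand selector key, a black round key 20 mm in diameter; its top stands 9 mm above the panel when out, 5 mm when in; z up, axes as the light source.
- select_left (a joint): Travel of the left-hand selector key, 0 = out, 0.004 m = in (as at the start).
- select_left_top (a point): Centre of the top face of the left-hand selector key, like the right-hand one.
- key_up (a joint): Travel of the up-arrow key: 0 = released, 0.004 m = fully down. It springs back; 1.5 N starts it, 4 N holds it fully down.
- key_up_top (a point): Centre of the top face of the up-arrow key, a black triangle of 25 mm sides with a point away from the robot, the farther key of the arrow column; top 9 mm above the panel when released.
- key_down (a joint): Travel of the down-arrow key, like the up-arrow key; it must not be pressed.
- key_down_top (a point): Centre of the top face of the down-arrow key, the nearer triangle, with a point towards the robot.
- microscope: Stereo microscope on a pillar stand, to the left of the light source, fixed: base 280 mm deep by 220 mm wide, 440 mm tall. Origin under the centre of its base.
- vial_a_mid (a point): Centre of a loose glass vial with a black cap, 23 mm diameter, 48 mm tall, standing on the front of the light source's top panel.
- vial_b_mid (a point): Centre of a like vial standing on the bench to the right of the light source.
- foil_dish_mid (a point): Centre of a loose aluminium foil dish, 77 mm diameter, 32 mm tall, on the bench in front of the light source.
- petri_mid (a point): Centre of a loose clear petri dish with lid, 61 mm diameter, 15 mm tall, on the bench to the left of the light source.
- forceps_mid (a point): Centre of loose steel forceps lying on the bench in front of the light source, 120 mm long, 15 wide, 9 high.
- wash_bottle_mid (a point): Centre of a loose white wash bottle with bent spout, 60 mm diameter, 178 mm tall, on the bench to the right of the light source.
- slide_box_mid (a point): Centre of a loose slide box, 96 by 81 by 34 mm, on the bench behind the light source.

How it is judged:
On the way, in this order (a step that is already met when the one before it is completed fails the run):
1. the mains rocker is over to on (value of joint power above 0.3 rad), for 0.1 s.
2. the right-hand selector key is in (value of joint select_right above 0.003 m), for 0.1 s.
3. the up-arrow key is kept down for two seconds (value of joint key_up above 0.0022 m), for 2 s.
4. the up-arrow key is let go (value of joint key_up below 0.001 m), for 0.1 s.
At the end, for the whole second after the job is handed in: The rocker is on (above 0.30 rad), the right-hand selector key in (beyond 3 mm) and the left-hand one out (within 1 mm), both arrow keys released (within 1 mm), and every loose thing within 15 mm of where it stood (value of joint power above 0.3 rad and value of joint select_right above 0.003 m and value of joint each of select_left, key_up, key_down below 0.001 m and distance of each of vial_a_mid, vial_b_mid, foil_dish_mid, petri_mid, forceps_mid, wash_bottle_mid, slide_box_mid from where it was at the start of the episode below 0.015 m); the robot touches nothing.
It fails at once if a selector or arrow key is pressed while the mains is off (value of joint power below 0.18 rad and value of joint any of select_right, key_up above 0.002 m).
It fails at once if the up-arrow key is pressed before the right-hand gooseneck is selected (value of joint select_right below 0.002 m and value of joint key_up above 0.002 m).
It fails at once if the down-arrow key is pressed (value of joint key_down above 0.0015 m).
It fails at once if a loose thing is lifted, shifted or knocked over (distance of any of vial_a_mid, vial_b_mid, foil_dish_mid, petri_mid, forceps_mid, wash_bottle_mid, slide_box_mid from where it was at the start of the episode above 0.015 m).
It also fails if it takes over 48 s, if anything falls off the work surface, if the arm or the gripper's body presses on something with over 40 N, if the wrist force passes 120 N, or if a joint passes its speed limit or range.

ROBOT

A 6-joint arm with a two-finger parallel gripper is mounted at the origin on the work surface. World frame = base frame: x ahead of the robot, y to its left, z up, the work surface at z = 0. Lengths are in m, angles in rad, forces in N, time in s.
With the tool pointing down it reaches from about 0.35 to 0.8 m from the base axis. Payload 7.3 kg.
Tool frame: the origin (TCP) lies at the very end of the fingers, on their centre line; the grasp point (between the pads) lies 19 mm behind it; z points along the fingers, y is the direction in which the jaws open and shut (so a half turn about z gives the same grasp; the last joint's range is limited). The gripper opens to 85 mm and grips with 20 to 120 N. Pads are 22 mm wide; open, the fingers measure 114 mm over their backs; the gripper's body (76 mm by 85 mm) begins 54 mm behind the grasp point. The pads swing forward as they close: fully open they stand 13 mm farther back than shut.
Start: joints at [0.961, 0.342, 1.524, -0, 1.275, -0.146], TCP at [0.235, 0.47, 0.231] pointing down, gripper open.
Joint ranges: [-2.53, 2.53], [-0.77, 2.02], [0.04, 2.7], [-1, 4.14], [0.28, 2.66], [-3.11, 3.11]. Speed limits (rad/s): [2.57, 2.57, 3.14, 3.14, 3.14, 3.14].

INTERFACE

Orientations are given as a unit quaternion [x, y, z, w].
In Python, from plant import bot gives the robot as it stands.
- The arm moves only by the tool move_arm, never from a script. Its argument "series" is a list of rows, each an object with "xyz": the shift along the tool's x, y, z in m, a list of three; "twist": the turn, a rotation vector about the tool's x, y, z in degrees, a list of three; "gripper": the opening, from 0 (shut) to 1 (fully open). A call has 1 to 8 rows; each row is the pose to reach, as a shift and turn from the pose commanded when the call began, along the tool's axes at that moment; what a row does not reach only later rows make up. A row lasts 1/10 s, in which the tool goes at most 50 mm and 8.59 degrees, less where a joint would pass 70% of its speed; a pose out of reach is approached as far as the arm can. A call with a gripper value outside its range is refused whole. The fingers move at their own pace and stop on an object; "grip_force" is the grip in N (left out, the last holds). Time passes only in rows, so rows that repeat a pose let the fingers close. It gives the time, the measured TCP pose, the force and the opening at its end, in the units of the state.
- bot.sense(): the state, without advancing time (a new reading comes with each control period).
- bot.get_image(name): name is "side" or "top"; returns a dict with "frame" (480x640x3 uint8, blue, green, red), "z_map" (480x640 float32, m along the optical axis (not along the pixel's ray), 0 where there is no reading), "fx", "fy", "cx", "cy" (pixels), "dist_coeffs" ([k1, k2, p1, p2, k3] as OpenCV has them; the pictures are not rectified), "rvec" (rotation vector, rad) and "tvec" (3), from world to camera coordinates, as OpenCV has them. Camera axes: x right, y down, z forward; pixel columns grow to the right and rows downward; lengths in m; the calibration is good to about 2 mm. A picture is of the moment at which its call begins.
- bot.close_job(): hands the job in, once; it reports no verdict.
The state is a dict: "t": time; "q": joint angles; "joint_vel": joint speeds; "joint_efforts": joint torques, N m; "eef_pos": TCP position; "tool_rot": TCP orientation; "wrist_force": force on the tool from outside, world axes, zero at the start; "wrist_torque": the same for the moment, N m; "width": opening from 0.0 (shut) to 1.0 (fully open).
Only numpy, scipy, OpenCV 4.12 (cv2) and the standard library are available. Lean on these libraries where they do the work, as an engineer would, in place of code of your own. Each camera call takes 0.05 s, during which the arm holds its last target. There are 200 camera calls.

## Working session

There is one attempt and no reset: what is moved stays moved. The work goes in short steps, Python scripts to look and compute and a tool call to move; the robot and the scene stay as the last step left them, time stands still between calls to the robot, and variables do not carry over. Pictures are saved under pics/ and viewed, about 8 in all and at most 12, crops included, and the job is handed in when it is done.

Besides the shell and the picture viewer there is one more tool, called after "Emit:" by a JSON object that holds its "op" and its "data", one argument or row to a line. move_arm: Moves the arm, as the interface text tells. Its arguments: {"type":"object","properties":{"series":{"type":"array"},"grip_force":{"type":"number"}},"required":["series"]}

```bash
mkdir -p pics; cat > h.py <<'E'
import numpy as np, cv2
from scipy.spatial.transform import Rotation as R
from plant import bot
def cam(n):
    d=bot.get_image(n); d['K']=np.array([[d['fx'],0,d['cx']],[0,d['fy'],d['cy']],[0,0,1.]]);d['D']=np.array(d['dist_coeffs'],float)
    d['R']=cv2.Rodrigues(np.array(d['rvec'],float))[0]; d['t']=np.array(d['tvec'],float).ravel(); return d
def ray(d,px,z):
    p=cv2.undistortPoints(np.array(px,float).reshape(-1,1,2),d['K'],d['D']).reshape(-1,2)
    v=np.c_[p,np.ones(len(p))]@d['R']; c=-d['R'].T@d['t']
    return c+v*((z-c[2])/v[:,2])[:,None]
def proj(d,P): return cv2.projectPoints(np.array(P,float).reshape(-1,1,3),np.array(d['rvec'],float),d['t'],d['K'],d['D'])[0].reshape(-1,2)
E
python3 - <<'E'
from h import *
import pickle
s=bot.sense();print({k:np.round(v,3) for k,v in s.items()})
for n in('top','side'):
    d=cam(n);cv2.imwrite(f'pics/{n}0.png',d['frame']);pickle.dump(d,open(n+'.pkl','wb'));print(n,-d['R'].T@d['t'])
E
```

```text
{'t': np.float64(0.0), 'q': array([ 0.961,  0.343,  1.525,  0.   ,  1.275, -0.146]), 'joint_vel': array([ 0.001,  0.002, -0.001,  0.   ,  0.001,  0.   ]), 'joint_efforts': array([-1.0000e-03, -4.3367e+01, -2.4601e+01, -0.0000e+00,  8.0000e-03,
       -0.0000e+00]), 'eef_pos': array([0.235, 0.469, 0.231]), 'tool_rot': array([ 0.23 ,  0.973, -0.001, -0.   ]), 'wrist_force': array([ 0.567, -0.336, -0.222]), 'wrist_torque': array([ 0.006, -0.018, -0.024]), 'width': np.float64(1.001)}
top [0.34890259 0.05261637 1.4038292 ]
side [0.54094173 0.80825701 0.98635772]
```

View pics/top0.png

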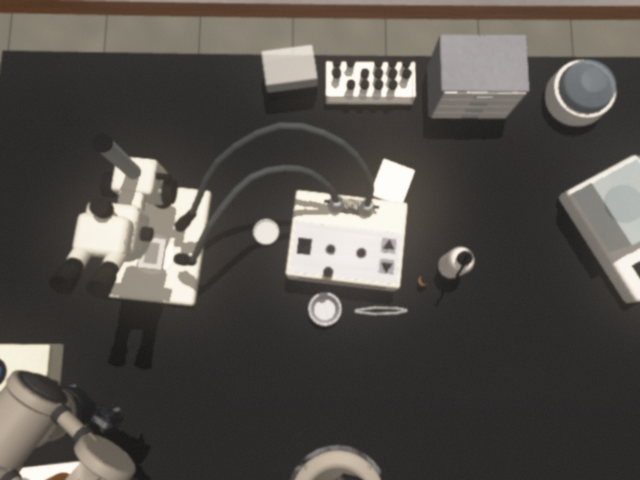

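View pics/side0.png

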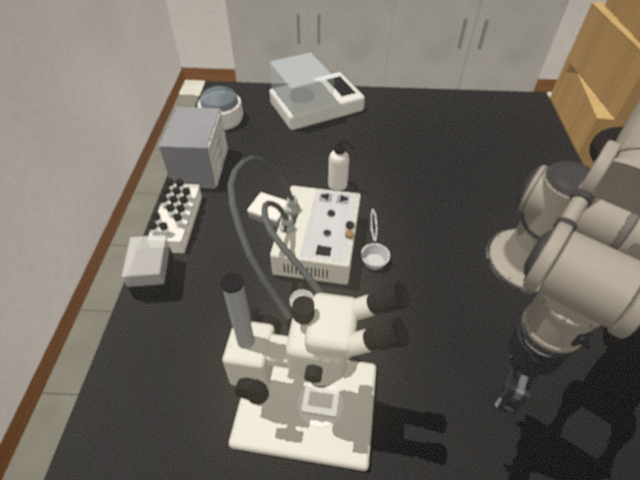

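The top view shows the light source around (347,240). The rocker is at (304,246), the round keys at (330,249) and (361,253), and the arrows at (389,244) up and (386,267) down. Vial A is at (327,272), in front of the left key. The side view agrees. Next I'll measure these by masks.

```bash
python3 - <<'E'
from h import *
import pickle
d=pickle.load(open('top.pkl','rb'));s=pickle.load(open('side.pkl','rb'))
def blobs(d,box,th):
    x0,y0,x1,y1=box;g=cv2.cvtColor(d['frame'],cv2.COLOR_BGR2GRAY)[y0:y1,x0:x1]
    n,l,st,c=cv2.connectedComponentsWithStats((g<th).astype(np.uint8))
    return [(c[i]+[x0,y0],st[i,4]) for i in range(1,n) if 12<st[i,4]<500]
for n,dd,box in(('top',d,(290,230,402,286)),('side',s,(300,188,362,270))):
    for c,a in blobs(dd,box,90): print(n,c.round(1),a,ray(dd,[c],.104)[0].round(4))
# fit console from the five features, nominal pixels
loc=np.array([[-30,95],[-30,35],[-30,-35],[-6,-95],[-54,-95]])/1000
px=[(304,246),(330,249),(361,253),(389,244),(386,267)]
B=blobs(d,(290,230,402,286),90)
px=[min(B,key=lambda b:np.hypot(*(b[0]-p)))[0] for p in px]
h=[.102,.101,.105,.105,.105]
W=np.array([ray(d,[p],z)[0][:2] for p,z in zip(px,h)])
lc,wc=loc-loc.mean(0),W-W.mean(0)
a=np.arctan2((lc[:,0]*wc[:,1]-lc[:,1]*wc[:,0]).sum(),(lc*wc).sum())
M=np.array([[np.cos(a),-np.sin(a)],[np.sin(a),np.cos(a)]]);o=W.mean(0)-M@loc.mean(0)
print('yaw',np.degrees(a),'o',o,'res mm',((W-(loc@M.T+o))*1000).round(1).tolist())
print((loc@M.T+o).round(4))
P=np.c_[loc@M.T+o,h]
sp=proj(s,P);print(sp.round(1))
# heights from z maps of panel
for n,dd in(('top',d),('side',s)):
    q=proj(dd,[*(M@[0.02,0]+o),.096])[0].round().astype(int);z=dd['z_map'][q[1],q[0]]
    p=cv2.undistortPoints(q.astype(float).reshape(1,1,2),dd['K'],dd['D'])[0,0]
    print(n,dd['R'].T@(np.array([*p,1])*z-dd['t']))
im=np.hstack([cv2.resize(d['frame'][180:300,270:430],None,fx=2.5,fy=2.5),cv2.resize(s['frame'][180:300,240:400],None,fx=2.5,fy=2.5)])
for i,p in enumerate(sp): cv2.circle(im,tuple((int((p[0]-240)*2.5+400),int((p[1]-180)*2.5))),2,(0,0,255),-1)
for p in proj(d,P): cv2.circle(im,(int((p[0]-270)*2.5),int((p[1]-180)*2.5)),2,(0,0,255),-1)
cv2.imwrite('pics/c1.png',im)
E
```

```text
top [303.5 245.8] 151 [0.5608 0.0798 0.104 ]
top [388.4 245.4] 24 [ 0.5632 -0.1119  0.104 ]
top [330.1 248.9] 24 [0.5542 0.0198 0.104 ]
top [360.7 252.6] 29 [ 0.5463 -0.0492  0.104 ]
top [386.  266.1] 30 [ 0.5161 -0.1057  0.104 ]
top [327.6 272.1] 49 [0.5017 0.0254 0.104 ]
top [309.4 283.1] 215 [0.4767 0.0657 0.104 ]
side [324.9 196.1] 18 [ 0.5627 -0.1097  0.104 ]
side [343.  198.2] 19 [ 0.5128 -0.1044  0.104 ]
side [331.  212.8] 21 [ 0.544  -0.0467  0.104 ]
side [349.5 224.9] 37 [ 0.4943 -0.0057  0.104 ]
side [326.9 232.4] 17 [0.5521 0.0239 0.104 ]
side [323.1 250.4] 97 [0.5591 0.084  0.104 ]
yaw -6.6078491725791935 o [ 0.58017299 -0.01796604] res mm [[-0.2, -0.1], [0.2, -0.5], [-0.2, 0.1], [-0.2, -0.1], [0.4, 0.5]]
[[ 0.5613  0.0799]
 [ 0.5544  0.0203]
 [ 0.5463 -0.0493]
 [ 0.5633 -0.1116]
 [ 0.5156 -0.1061]]
[[322.3 249.5]
 [326.  232.1]
 [330.1 211.8]
 [324.8 195.3]
 [342.  197.5]]
top [ 0.59914627 -0.02107897  0.09753385]
side [ 0.6011948  -0.0226977   0.09395451]
```

View pics/c1.png

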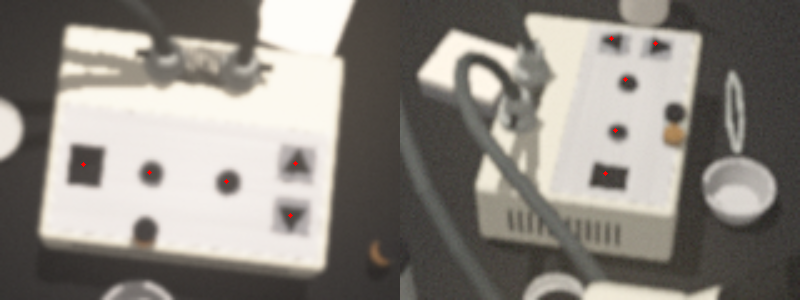

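The fit holds to within 0.5 mm, and the two views differ by 2–3 mm, so I'll use their mean: yaw -6.6°, origin about (0.579, -0.0165). I'll shut the gripper, turn it square to the console and come round in front, clear of the microscope.

Emit:
{"op": "move_arm", "data": {
  "series": [
    {"xyz": [-0.313,-0.256,0],"twist": [0,0,-20],"gripper": 0},
    {"xyz": [-0.313,-0.256,0],"twist": [0,0,-20],"gripper": 0},
    {"xyz": [-0.313,-0.256,0],"twist": [0,0,-20],"gripper": 0},
    {"xyz": [-0.313,-0.256,0],"twist": [0,0,-20],"gripper": 0},
    {"xyz": [-0.313,-0.256,0],"twist": [0,0,-20],"gripper": 0},
    {"xyz": [-0.313,-0.256,0],"twist": [0,0,-20],"gripper": 0},
    {"xyz": [-0.313,-0.256,0],"twist": [0,0,-20],"gripper": 0},
    {"xyz": [-0.313,-0.256,0],"twist": [0,0,-20],"gripper": 0}
  ]
}}

```text
t: 0.9
eef_pos: [0.3951, 0.1107, 0.2313]
tool_rot: [0.057, 0.998, 0.0, 0.0]
wrist_force: [1.1, 0.4, 0.6]
width: -0.001
```

```bash
cat >> h.py <<'E'
a=np.radians(-6.6);M=np.array([[np.cos(a),-np.sin(a)],[np.sin(a),np.cos(a)]]);o=np.array([.5792,-.0165])
T={k:np.r_[M@(np.array(v[:2])/1000)+o,v[2]] for k,v in dict(rock=(-17,95,.1015),sel=(-30,-35,.101),up=(-6,-95,.101)).items()}
def rel():
    s=bot.sense();r=R.from_quat(s['tool_rot']);p=np.array(s['eef_pos'])
    print('t',round(s['t'],2),'p',p.round(4),'F',np.round(s['wrist_force'],1),'w',round(float(s['width']),2),'q',np.round(s['q'],2))
    print('xdir',np.degrees(np.arctan2(*r.as_matrix()[[1,0],0])).round(2),'z',r.as_matrix()[:,2].round(3))
    for k,v in T.items(): print(k,v.round(4),'tool shift',r.inv().apply(v-p).round(4))
E
python3 -c "from h import *;rel()"
```

```text
t 0.9 p [0.3951 0.1107 0.2313] F [1.1 0.4 0.6] w -0.0 q [ 0.09  0.13  1.81  0.    1.2  -1.37]
xdir 173.43 z [ 0.  0. -1.]
rock [0.5732 0.0798 0.1015] tool shift [-0.1805 -0.0103  0.1298]
sel [ 0.5454 -0.0478  0.101 ] tool shift [-0.1674 -0.1403  0.1303]
up [ 0.5623 -0.1102  0.101 ] tool shift [-0.1914 -0.2003  0.1303]
```

Emit:
{"op": "move_arm", "data": {
  "series": [
    {"xyz": [-0.174,0,0.05],"twist": [0,0,0],"gripper": 0},
    {"xyz": [-0.174,0,0.05],"twist": [0,0,0],"gripper": 0},
    {"xyz": [-0.174,0,0.05],"twist": [0,0,0],"gripper": 0},
    {"xyz": [-0.174,0,0.1],"twist": [0,0,0],"gripper": 0},
    {"xyz": [-0.174,0,0.1],"twist": [0,0,0],"gripper": 0},
    {"xyz": [-0.174,0,0.1],"twist": [0,0,0],"gripper": 0},
    {"xyz": [-0.174,0,0.1],"twist": [0,0,0],"gripper": 0}
  ]
}}

```text
t: 1.6
eef_pos: [0.5672, 0.093, 0.1322]
tool_rot: [0.057, 0.998, 0.0, -0.0]
wrist_force: [0.2, 0.8, -0.4]
width: 0.001
```

```bash
python3 - <<'E'
from h import *
rel();d=cam('top');s=cam('side')
cv2.imwrite('pics/c2.png',np.hstack([cv2.resize(d['frame'][180:300,270:430],None,fx=2.5,fy=2.5),cv2.resize(s['frame'][180:300,240:400],None,fx=2.5,fy=2.5)]))
E
```

```text
t 1.6 p [0.5672 0.093  0.1322] F [ 0.2  0.8 -0.4] w 0.0 q [ 0.03  0.52  1.52  0.    1.09 -1.43]
xdir 173.45 z [-0.  0. -1.]
rock [0.5732 0.0798 0.1015] tool shift [-0.0075 -0.0124  0.0307]
sel [ 0.5454 -0.0478  0.101 ] tool shift [ 0.0056 -0.1424  0.0311]
up [ 0.5623 -0.1102  0.101 ] tool shift [-0.0183 -0.2024  0.0311]
```

View pics/c2.png

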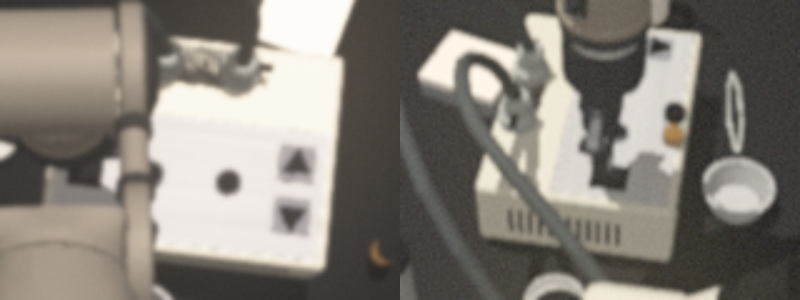

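The top view is blocked by the arm. The side view shows the fingertip just over the rocker. I'll use the measured shifts from here.

Emit:
{"op": "move_arm", "data": {
  "series": [
    {"xyz": [-0.0075,-0.0125,0.01],"twist": [0,0,0],"gripper": 0},
    {"xyz": [-0.0075,-0.0125,0.01],"twist": [0,0,0],"gripper": 0},
    {"xyz": [-0.0075,-0.0125,0.018],"twist": [0,0,0],"gripper": 0},
    {"xyz": [-0.0075,-0.0125,0.022],"twist": [0,0,0],"gripper": 0},
    {"xyz": [-0.0075,-0.0125,0.025],"twist": [0,0,0],"gripper": 0},
    {"xyz": [-0.0075,-0.0125,0.028],"twist": [0,0,0],"gripper": 0},
    {"xyz": [-0.0075,-0.0125,0.03],"twist": [0,0,0],"gripper": 0},
    {"xyz": [-0.0075,-0.0125,0.03],"twist": [0,0,0],"gripper": 0}
  ]
}}

```text
t: 2.5
eef_pos: [0.5737, 0.0795, 0.1011]
tool_rot: [0.057, 0.998, 0.0, -0.0]
wrist_force: [0.6, -0.3, 1.6]
width: 0.003
```

```bash
python3 -c "from h import *;rel()"
```

```text
t 2.5 p [0.5737 0.0795 0.1011] F [ 0.6 -0.3  1.6] w 0.0 q [ 0.01  0.57  1.54  0.    1.03 -1.45]
xdir 173.43 z [-0.  0. -1.]
rock [0.5732 0.0798 0.1015] tool shift [ 0.0005  0.0003 -0.0004]
sel [ 0.5454 -0.0478  0.101 ] tool shift [ 0.0136 -0.1297  0.    ]
up [ 0.5623 -0.1102  0.101 ] tool shift [-0.0104 -0.1897  0.    ]
```

Emit:
{"op": "move_arm", "data": {
  "series": [
    {"xyz": [0,0,0.001],"twist": [0,0,0],"gripper": 0},
    {"xyz": [0,0,0.002],"twist": [0,0,0],"gripper": 0},
    {"xyz": [0,0,0.002],"twist": [0,0,0],"gripper": 0}
  ]
}}

```text
t: 2.8
eef_pos: [0.5738, 0.0795, 0.1005]
tool_rot: [0.057, 0.998, 0.0, 0.0]
wrist_force: [-2.5, -0.1, 10.0]
width: -0.001
```

It's on a hard stop at 4.5 mm above the panel with 10 N, so the rocker is on. Lift and cross to above the right selector.

Emit:
{"op": "move_arm", "data": {
  "series": [
    {"xyz": [0,0,-0.03],"twist": [0,0,0],"gripper": 0},
    {"xyz": [0,0,-0.03],"twist": [0,0,0],"gripper": 0},
    {"xyz": [0.0135,-0.13,-0.03],"twist": [0,0,0],"gripper": 0},
    {"xyz": [0.0135,-0.13,-0.03],"twist": [0,0,0],"gripper": 0},
    {"xyz": [0.0135,-0.13,-0.03],"twist": [0,0,0],"gripper": 0},
    {"xyz": [0.0135,-0.13,-0.03],"twist": [0,0,0],"gripper": 0},
    {"xyz": [0.0135,-0.13,-0.03],"twist": [0,0,0],"gripper": 0}
  ]
}}

```text
t: 3.5
eef_pos: [0.5452, -0.0484, 0.1289]
tool_rot: [0.058, 0.998, 0.0, -0.0]
wrist_force: [0.3, 0.1, 0.5]
width: -0.001
```

```bash
python3 - <<'E'
from h import *
rel();d=cam('top');s=cam('side')
cv2.imwrite('pics/c3.png',np.hstack([cv2.resize(d['frame'][180:300,270:430],None,fx=2.5,fy=2.5),cv2.resize(s['frame'][180:300,240:400],None,fx=2.5,fy=2.5)]))
E
```

```text
t 3.5 p [ 0.5452 -0.0484  0.1289] F [0.3 0.1 0.5] w -0.0 q [-0.23  0.48  1.61  0.    1.05 -1.68]
xdir 173.32 z [-0.001  0.001 -1.   ]
rock [0.5732 0.0798 0.1015] tool shift [-0.0129  0.1306  0.0275]
sel [ 0.5454 -0.0478  0.101 ] tool shift [-0.0001  0.0006  0.0279]
up [ 0.5623 -0.1102  0.101 ] tool shift [-0.0242 -0.0594  0.0279]
```

View pics/c3.png

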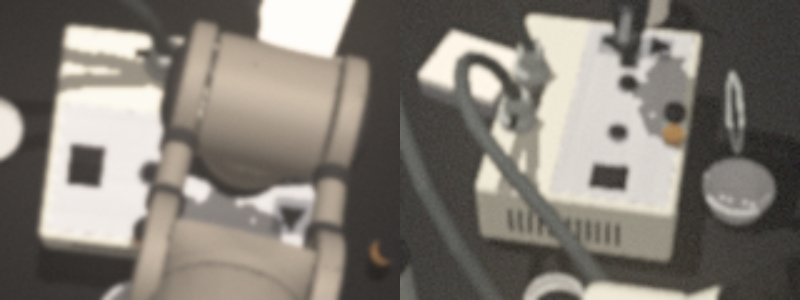

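The finger is over the right selector. In the side view the key is at (628,83) in the crop, with the raised tip offset as expected. Nothing else has shifted. Pressing now.

Emit:
{"op": "move_arm", "data": {
  "series": [
    {"xyz": [0,0.0005,0.02],"twist": [0,0,0],"gripper": 0},
    {"xyz": [0,0.0005,0.022],"twist": [0,0,0],"gripper": 0},
    {"xyz": [0,0.0005,0.025],"twist": [0,0,0],"gripper": 0},
    {"xyz": [0,0.0005,0.027],"twist": [0,0,0],"gripper": 0},
    {"xyz": [0,0.0005,0.029],"twist": [0,0,0],"gripper": 0},
    {"xyz": [0,0.0005,0.03],"twist": [0,0,0],"gripper": 0},
    {"xyz": [0,0.0005,0.03],"twist": [0,0,0],"gripper": 0}
  ]
}}

```text
t: 4.3
eef_pos: [0.5459, -0.0472, 0.101]
tool_rot: [0.057, 0.998, 0.0, 0.001]
wrist_force: [-4.4, 3.5, 11.2]
width: 0.002
```

Hard stop at z = 0.101 (5 mm above the panel) with 11 N, so the selector is fully in. Lift and move over the up key, aiming 2 mm farther from the down key.

Emit:
{"op": "move_arm", "data": {
  "series": [
    {"xyz": [0,0,-0.03],"twist": [0,0,0],"gripper": 0},
    {"xyz": [0,0,-0.03],"twist": [0,0,0],"gripper": 0},
    {"xyz": [-0.026,-0.06,-0.03],"twist": [0,0,0],"gripper": 0},
    {"xyz": [-0.026,-0.06,-0.03],"twist": [0,0,0],"gripper": 0},
    {"xyz": [-0.026,-0.06,-0.03],"twist": [0,0,0],"gripper": 0},
    {"xyz": [-0.026,-0.06,-0.03],"twist": [0,0,0],"gripper": 0}
  ]
}}

```text
t: 4.9
eef_pos: [0.564, -0.1101, 0.1287]
tool_rot: [0.058, 0.998, 0.0, -0.001]
wrist_force: [-0.8, 1.1, -0.2]
width: -0.001
```

```bash
python3 - <<'E'
from h import *
rel();s=cam('side')
cv2.imwrite('pics/c4.png',cv2.resize(s['frame'][170:290,240:400],None,fx=4,fy=4,interpolation=cv2.INTER_CUBIC))
E
```

```text
t 4.9 p [ 0.564  -0.1101  0.1287] F [-0.8  1.1 -0.2] w -0.0 q [-0.33  0.53  1.53  0.    1.09 -1.78]
xdir 173.37 z [-0.001  0.001 -1.   ]
rock [0.5732 0.0798 0.1015] tool shift [0.0128 0.1897 0.0274]
sel [ 0.5454 -0.0478  0.101 ] tool shift [0.0257 0.0597 0.0278]
up [ 0.5623 -0.1102  0.101 ] tool shift [ 0.0017 -0.0003  0.0277]
```

View pics/c4.png

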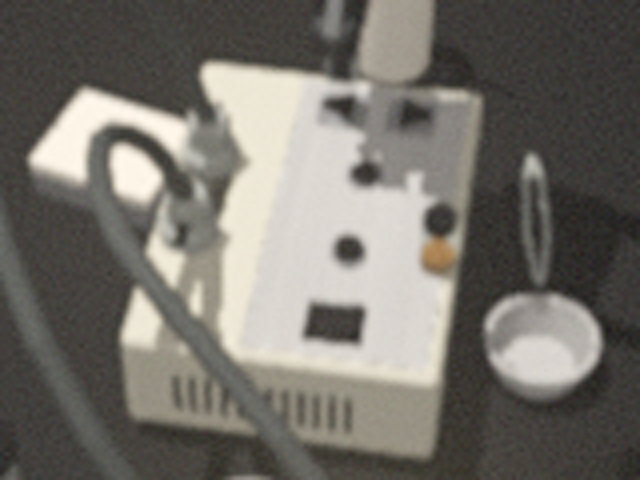

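The side view shows the fingertip at (340,70), about to come down on the up key at (342,106). The wash bottle, vial and dishes are unmoved. Now press and hold.

Emit:
{"op": "move_arm", "data": {
  "series": [
    {"xyz": [0,0,0.02],"twist": [0,0,0],"gripper": 0},
    {"xyz": [0,0,0.022],"twist": [0,0,0],"gripper": 0},
    {"xyz": [0,0,0.025],"twist": [0,0,0],"gripper": 0},
    {"xyz": [0,0,0.027],"twist": [0,0,0],"gripper": 0},
    {"xyz": [0,0,0.029],"twist": [0,0,0],"gripper": 0},
    {"xyz": [0,0,0.03],"twist": [0,0,0],"gripper": 0},
    {"xyz": [0,0,0.03],"twist": [0,0,0],"gripper": 0}
  ]
}}

```text
t: 5.65
eef_pos: [0.5647, -0.1098, 0.101]
tool_rot: [0.057, 0.998, 0.0, 0.001]
wrist_force: [-3.5, 3.6, 10.9]
width: -0.002
```

Emit:
{"op": "move_arm", "data": {
  "series": [
    {"xyz": [0,0,0],"twist": [0,0,0],"gripper": 0},
    {"xyz": [0,0,0],"twist": [0,0,0],"gripper": 0},
    {"xyz": [0,0,0],"twist": [0,0,0],"gripper": 0},
    {"xyz": [0,0,0],"twist": [0,0,0],"gripper": 0},
    {"xyz": [0,0,0],"twist": [0,0,0],"gripper": 0},
    {"xyz": [0,0,0],"twist": [0,0,0],"gripper": 0},
    {"xyz": [0,0,0],"twist": [0,0,0],"gripper": 0},
    {"xyz": [0,0,0],"twist": [0,0,0],"gripper": 0}
  ]
}}

```text
t: 6.45
eef_pos: [0.5647, -0.1098, 0.101]
tool_rot: [0.057, 0.998, 0.0, 0.001]
wrist_force: [-4.9, 4.1, 11.2]
width: 0.001
```

Emit:
{"op": "move_arm", "data": {
  "series": [
    {"xyz": [0,0,0],"twist": [0,0,0],"gripper": 0},
    {"xyz": [0,0,0],"twist": [0,0,0],"gripper": 0},
    {"xyz": [0,0,0],"twist": [0,0,0],"gripper": 0},
    {"xyz": [0,0,0],"twist": [0,0,0],"gripper": 0},
    {"xyz": [0,0,0],"twist": [0,0,0],"gripper": 0},
    {"xyz": [0,0,0],"twist": [0,0,0],"gripper": 0},
    {"xyz": [0,0,0],"twist": [0,0,0],"gripper": 0},
    {"xyz": [0,0,0],"twist": [0,0,0],"gripper": 0}
  ]
}}

```text
t: 7.25
eef_pos: [0.5647, -0.1098, 0.101]
tool_rot: [0.057, 0.998, 0.0, 0.001]
wrist_force: [-4.9, 3.3, 10.7]
width: 0.0
```

Emit:
{"op": "move_arm", "data": {
  "series": [
    {"xyz": [0,0,0],"twist": [0,0,0],"gripper": 0},
    {"xyz": [0,0,0],"twist": [0,0,0],"gripper": 0},
    {"xyz": [0,0,0],"twist": [0,0,0],"gripper": 0},
    {"xyz": [0,0,0],"twist": [0,0,0],"gripper": 0},
    {"xyz": [0,0,0],"twist": [0,0,0],"gripper": 0},
    {"xyz": [0,0,0],"twist": [0,0,0],"gripper": 0},
    {"xyz": [0,0,0],"twist": [0,0,0],"gripper": 0},
    {"xyz": [0,0,0],"twist": [0,0,0],"gripper": 0}
  ]
}}

```text
t: 8.05
eef_pos: [0.5647, -0.1098, 0.101]
tool_rot: [0.057, 0.998, 0.0, 0.001]
wrist_force: [-4.2, 3.4, 10.9]
width: 0.002
```

Emit:
{"op": "move_arm", "data": {
  "series": [
    {"xyz": [0,0,0],"twist": [0,0,0],"gripper": 0},
    {"xyz": [0,0,0],"twist": [0,0,0],"gripper": 0},
    {"xyz": [0,0,0],"twist": [0,0,0],"gripper": 0},
    {"xyz": [0,0,0],"twist": [0,0,0],"gripper": 0}
  ]
}}

```text
t: 8.45
eef_pos: [0.5647, -0.1098, 0.101]
tool_rot: [0.057, 0.998, 0.0, 0.001]
wrist_force: [-4.1, 2.2, 11.1]
width: 0.003
```

The up key was held fully down for 2.8 s. Lift off, draw back in front of the console and check.

Emit:
{"op": "move_arm", "data": {
  "series": [
    {"xyz": [0,0,-0.05],"twist": [0,0,0],"gripper": 0},
    {"xyz": [0,0,-0.11],"twist": [0,0,0],"gripper": 0},
    {"xyz": [0,0,-0.11],"twist": [0,0,0],"gripper": 0},
    {"xyz": [0.17,0,-0.15],"twist": [0,0,0],"gripper": 0},
    {"xyz": [0.17,0,-0.15],"twist": [0,0,0],"gripper": 0},
    {"xyz": [0.17,0,-0.15],"twist": [0,0,0],"gripper": 0},
    {"xyz": [0.17,0,-0.15],"twist": [0,0,0],"gripper": 0},
    {"xyz": [0.17,0,-0.15],"twist": [0,0,0],"gripper": 0}
  ]
}}

```text
t: 9.25
eef_pos: [0.3936, -0.0905, 0.2504]
tool_rot: [0.058, 0.998, -0.0, 0.001]
wrist_force: [0.4, 0.7, -0.2]
width: -0.001
```

```bash
python3 - <<'E'
from h import *
rel();d=cam('top');s=cam('side')
cv2.imwrite('pics/c5.png',np.hstack([cv2.resize(d['frame'][170:330,240:400+80],None,fx=1.67,fy=1.67*1.5)[:400,:400],cv2.resize(s['frame'][170:290,240:400],None,fx=2.5,fy=3.334)[:400]]))
for k,z in(('rock',.103),('sel',.101),('up',.105)): pass
E
```

```text
t 9.25 p [ 0.3936 -0.0905  0.2504] F [ 0.4  0.7 -0.2] w -0.0 q [-0.42  0.1   1.79 -0.    1.25 -1.87]
xdir 173.39 z [ 0.002 -0.001 -1.   ]
rock [0.5732 0.0798 0.1015] tool shift [-0.1585  0.19    0.1491]
sel [ 0.5454 -0.0478  0.101 ] tool shift [-0.1455  0.06    0.1496]
up [ 0.5623 -0.1102  0.101 ] tool shift [-0.1695 -0.      0.1497]
```

View pics/c5.png

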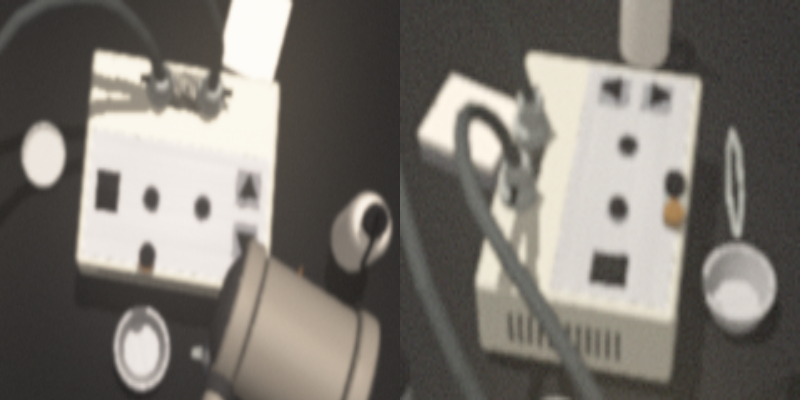

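The whole panel is clear in the side view. The rocker is at (608,270), the keys at (618,208) and (628,145), and the vial, dish, forceps and bottle are where they were. The arm is clear with no force, so I'm handing in.

```bash
python3 -c "
from h import *
bot.close_job();rel()"
```

```text
the job is handed in; nothing more can be done
the job is handed in; nothing more can be done
```

I did the presses in the required order with the gripper shut, then drew the arm back and handed the job in at about 9.3 s of the 48 s allowed. No verdict was reported.

| Step | Where it stopped | Force | Reading |
|---|---|---|---|
| Mains rocker | z = 0.1005 m, 4.5 mm above the panel | 10 N | the height given for fully on |
| Right selector key | z = 0.101 m, 5 mm above the panel | 11 N | the height given for fully in |
| Up-arrow key | z = 0.101 m, held 2.8 s, then let go | 11 N | fully down throughout |

**Last checks:** The wrist force was about zero with the arm drawn back. In the last side view the vial on the panel, foil dish, forceps and wash bottle looked unmoved, judged by eye. I did not check the small vial on the bench closely.

**Not checked directly:** I did not measure the joint values. That the left selector popped out and the up-arrow key sprang back follows from how they are built; the pictures are too coarse to show it. I went nowhere near the down-arrow key; it was partly hidden by the arm in the last top view but visible from the side.

**Disagreement:** The two cameras differed by 2–3 mm on the key positions, so I used their mean.

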